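# Open the double latch of the specimen case

### The arm

A 6-joint arm with a two-finger parallel gripper is mounted at the origin on a cart in front of the work surface, level with it; the furniture and walls round the work are solid. World frame = base frame: x ahead of the robot, y to its left, z up, the work surface at z = 0. Lengths are in mm, angles in degrees, forces in N, time in s.
With the tool pointing down it reaches from about 275 to 725 mm from the base axis. Payload 15.9 kg.
Tool frame: the origin (TCP) lies on the front face of the gripper's body, between the roots of the fingers; the fingertips stand 73 mm ahead of it and the grasp point (between the pads) lies robot.grip_depth ahead of it (robot.grip_depth is the distance from the TCP to the grasp point, in mm); z points along the fingers, y is the line along which they close (so a half turn about z gives the same grasp; the last joint's range is limited). The gripper opens to 85 mm and grips with 20 to 120 N. Pads are 22 mm wide; open, the fingers measure 114 mm over their backs; the gripper's body (76 mm by 85 mm) begins 54 mm behind the grasp point. The pads swing forward as they close: fully open they stand 13 mm farther back than shut.
Start: joints at [-76.948, 12.198, -1.971, 75.831, 0, 90], TCP at [112.912, -487.069, 303.906] pointing down, gripper open.
Joint ranges: [-170.91, 170.91], [-42.67, 98.43], [-65.05, 77.54], [-120.47, 116.71], [-90, 82.35], [-180, 180]. Speed limits (degrees/s): [108.29, 108.29, 136.94, 147.25, 180, 180].

### API

Orientations are given as a 3x3 rotation matrix whose columns are the frame's x, y, z axes.
In Python, from bench import robot gives the robot as it stands.
- The arm moves only by the shell command python3 -m handwheel 'ROWS' [FORCE]. ROWS is JSON, a list that holds one entry, the list of rows, each a list of 7 numbers: the turn, a rotation vector about the tool's x, y, z as a fraction of full scale, then the shift along the tool's x, y, z as a fraction of full scale, then the opening, from 0 (shut) to 1 (fully open). A call has 1 to 12 rows; each row is the pose to reach, as a shift and turn from the pose commanded when the call began, along the tool's axes at that moment; what a row does not reach only later rows make up. Full scale, the value 1, is 0.08 m for a shift and pi/2 rad for a turn. A row lasts 1/8 s, in which the tool goes at most 62.5 mm and 10.7 degrees, less where a joint would pass 70% of its speed; a pose out of reach is approached as far as the arm can. A call with a number of a shift or a turn outside -1 to 1 is refused whole. A call with a gripper value outside its range is refused whole. The fingers move at their own pace and stop on an object; FORCE is the grip in N (left out, the last holds). Time passes only in rows, so rows that repeat a pose let the fingers close. It gives the time, the measured TCP pose, the force, the opening and the grip force at its end, in the units of the state.
- robot.observe(): the state, without advancing time (a new reading comes with each control period).
- robot.grab_frame(name): name is "scene" or "top" or "wrist"; returns the picture (420x560x3 uint8, red, green, blue); there is no depth.
- robot.camera_model(name): a dict with "fx", "fy", "cx", "cy" (pixels), "R" (3x3) and "t" (3): a world point X has camera coordinates R X + t; the wrist camera has in their place "hand_eye" (4x4, takes a point from camera to tool coordinates, whose origin is the TCP and whose axes are the flange's). Camera axes: x right, y down, z forward; pixel columns grow to the right and rows downward; lengths in mm; the calibration is good to about 2 mm. A picture is of the moment at which its call begins: read the wrist's pose just before it. camera_model takes no time and is no camera call.
- robot.hand_in(): hands the job in; it is judged then, once.
The state is a dict: "time": time; "joints": joint angles; "qd": joint speeds; "joint_efforts": joint torques, N m; "position": TCP position; "tool_rot": TCP orientation; "contact_force": force on the tool from outside, world axes, zero at the start; "torque": the same for the moment, N m; "gripper_width": finger opening in mm; "grip_force": force on a finger pad.
Only numpy, scipy, OpenCV 4.12 (cv2) and the standard library are available. Lean on these libraries where they do the work, as an engineer would, in place of code of your own. Each camera call takes 0.05 s, during which the arm holds its last target. There are 200 camera calls.

### The job

Open the grey specimen case on the bench. Its lid is held down by the bolt with the round knob, and the flat keeper lying across behind the bolt stops it from moving: first slide the keeper by its upright tab sideways as far as it goes, away from the bolt, then draw the bolt straight back out of the case toward its front until the lid springs up. Leave the keeper open and let go.

Things in the scene. Friction and masses are not known exactly. Their poses are not given: they have to be found in the camera images.
- keeper_tab (a point): Middle of the keeper's upright black flat tab (first catch), 12 mm thick along y, 26 mm wide along x; 19 mm below its top, 24 mm above the steel guides beside it. Axes are the case's: +x from its front into it, +y left seen from the front, z up; the case is fixed, turned up to 0.4 rad about the vertical. Closed, the tab is 66 mm in +y and 29 mm in -x from the bolt's knob.
- keeper (a joint): Slide of the keeper along the case's +y, m: 0 closed (its flat 90 x 16 mm steel bar lies behind the bolt's tail; the bolt then moves only 4 mm), 0.045 fully open, starts at 0 to 0.006. It frees the bolt from 0.025 on, stays where left, moves with 2 to 4 N.
- bolt_knob (a point): Middle of the bolt's upright round black knob (second latch), 18 mm in diameter; 19 mm below its top, 27 mm above its flat steel bar; axes as for the keeper. The bolt slides along -x, out to the case's front, by 30 mm with 2 to 5 N and stays where left. Its nose reaches 14 mm over the lid's tongue: draw it 24 mm or more.
- lid (a joint): Angle of the case's sprung grey lid, rad: 0 shut, 0.30 at its stop. Its hinge is on the far side; once the bolt is drawn a spring lifts it to the stop, the front edge by 54 mm, clear of the knob. The case is 295 mm deep, 262 wide, 73 high at the lid; the plinth in front, with keeper and bolt, is 45 mm high.

How it is judged:
By the outcome, as a careful person would: the job done as asked, in the order asked, and still so for the second after the job is handed in, with the robot touching nothing.
It also fails if it takes over 40 s, if anything falls off the work surface, if the arm or the gripper's body presses on something with over 40 N, if the wrist force passes 120 N, or if a joint passes its speed limit or range.

## Working session

There is one attempt and no reset: what is moved stays moved. The work goes in short steps, Python scripts to look and compute and a shell command to move; the robot and the scene stay as the last step left them, time stands still between calls to the robot, and variables do not carry over. Pictures are saved under pics/ and viewed, at most 10 in all, crops included, and the job is handed in when it is done.

```bash
ls; mkdir -p pics; python3 - <<'E'
from bench import robot
import cv2
print(robot.observe(), robot.grip_depth)
for n in ("scene","top"):
    im=robot.grab_frame(n); cv2.imwrite(f"pics/{n}0.png",im[:,:,::-1])
    m=robot.camera_model(n); print(n,m)
print(robot.camera_model("wrist"))
E
```

```text
pics
{'time': 0.0, 'joints': array([-7.69472833e+01,  1.22252164e+01, -2.00790902e+00,  7.58282325e+01,
       -2.53984736e-03,  9.00017238e+01]), 'qd': array([-0.02149558, -0.03021618, -0.01938163, -0.01542953, -0.00281612,
       -0.03409552]), 'joint_efforts': array([ 1.79607247e-03, -6.86154056e+01,  4.87123740e+01,  1.73399190e-02,
        5.00199246e-05, -5.39316022e-05]), 'position': array([ 112.86011782, -486.85465947,  303.41478429]), 'tool_rot': array([[ 9.74169462e-01,  2.25818018e-01, -2.85042818e-04],
       [ 2.25818194e-01, -9.74168915e-01,  1.03321676e-03],
       [-4.43608928e-05, -1.07089607e-03, -9.99999426e-01]]), 'contact_force': array([-0.29086674, -0.3801917 , -0.14777411]), 'torque': array([-0.09875881, -0.00554112, -0.00104314]), 'grip_force': 0.0, 'gripper_width': 85.42399533405751} 53.900000000000006
scene {'fx': 380.24465211448177, 'fy': 380.24465211448177, 'cx': 277.31749041295626, 'cy': 204.4511210835723, 'R': array([[-0.67721758, -0.73566097, -0.01338967],
       [-0.55178882,  0.51982274, -0.65216058],
       [ 0.48672934, -0.43426634, -0.75796259]]), 't': array([518.40104789, 330.63825818, 659.88098599])}
top {'fx': 539.3434316359478, 'fy': 539.3434316359478, 'cx': 274.4051681797506, 'cy': 221.7760357500054, 'R': array([[ 0.05216712, -0.99862209,  0.00570183],
       [-0.97452903, -0.05215387, -0.21811271],
       [ 0.21810954,  0.00582171, -0.97590693]]), 't': array([ 82.15495001, 646.03106067, 965.22393736])}
{'fx': 340.06281790147375, 'fy': 340.06281790147375, 'cx': 278.0518068049811, 'cy': 215.22473500822286, 'hand_eye': array([[-2.04182917e-04, -9.63752576e-01, -2.66797545e-01,
         6.72012357e+01],
       [ 9.99999673e-01,  1.18824120e-05, -8.08232908e-04,
         5.77217860e-01],
       [ 7.82106746e-04, -2.66797623e-01,  9.63752259e-01,
        -6.89507739e+01],
       [ 0.00000000e+00,  0.00000000e+00,  0.00000000e+00,
         1.00000000e+00]])}
```

View pics/scene0.png

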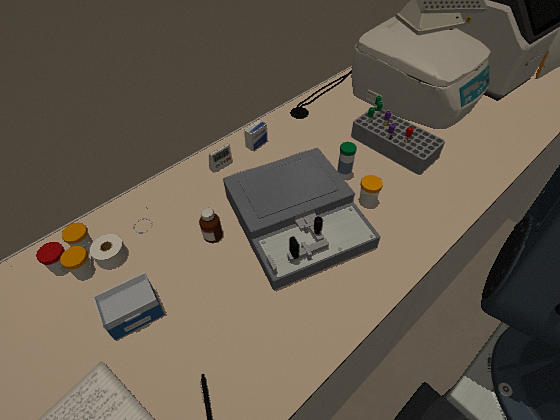

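View pics/top0.png

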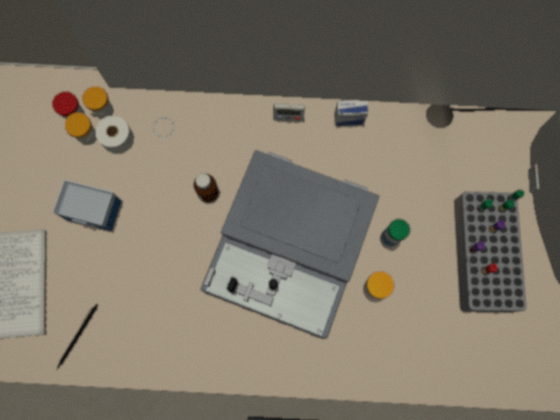

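The scene picture shows the keeper tab near (295,247) and the bolt knob near (318,225). In the top picture the tab is near (233,285) and the knob near (273,285). I'll enlarge both.

```bash
python3 - <<'E'
import cv2,numpy as np
a=cv2.imread("pics/top0.png")[230:340,195:355]; b=cv2.imread("pics/scene0.png")[195:290,250:390]
a=cv2.resize(a,None,fx=5,fy=5,interpolation=cv2.INTER_CUBIC)
b=cv2.resize(b,None,fx=5,fy=5,interpolation=cv2.INTER_CUBIC)
cv2.imwrite("pics/topc.png",a);cv2.imwrite("pics/scenec.png",b)
E
```

```text
(no output)
```

View pics/topc.png

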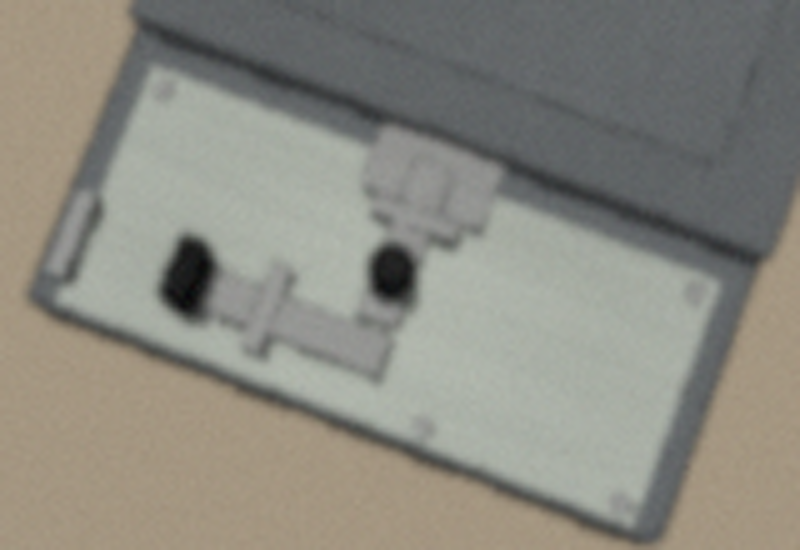

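View pics/scenec.png

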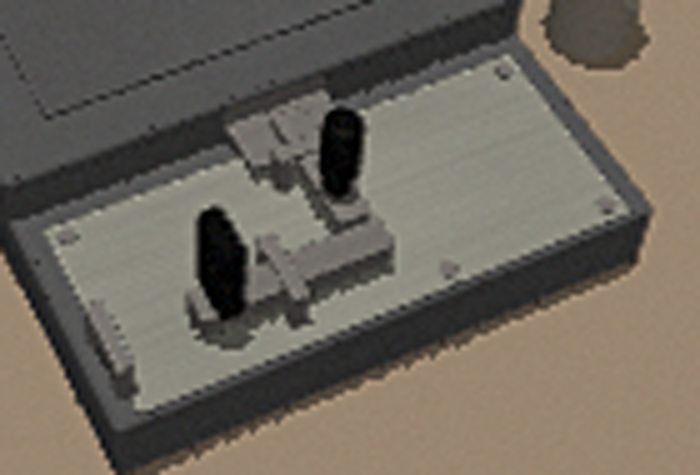

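The enlarged crops show the knob centred at (391,270) in top and (341,153) in scene. The tab is centred at (187,278) in top and (222,262) in scene. The plinth's front edge runs from (35,298) to (655,540) in the top crop.

```bash
cat > h.py <<'E'
from bench import robot
import cv2,numpy as np
def ray(cam,uv):
    m=robot.camera_model(cam); d=m["R"].T@np.array([(uv[0]-m["cx"])/m["fx"],(uv[1]-m["cy"])/m["fy"],1.])
    return -m["R"].T@m["t"],d/np.linalg.norm(d)
def meet(*rs):
    A=sum(np.eye(3)-np.outer(d,d) for c,d in rs); b=sum((np.eye(3)-np.outer(d,d))@c for c,d in rs)
    X=np.linalg.solve(A,b); return X,[np.linalg.norm(np.cross(X-c,d)) for c,d in rs]
def atz(r,z): return r[0]+r[1]*(z-r[0][2])/r[1][2]
T=lambda u,v:((u+.5)/5-.5+195,(v+.5)/5-.5+230)
S=lambda u,v:((u+.5)/5-.5+250,(v+.5)/5-.5+195)
E
python3 - <<'E'
from h import *
for n,t,s in (("knob",(391,270),(341,153)),("tab",(187,278),(222,262))):
    print(n,meet(ray("top",T(*t)),ray("scene",S(*s))))
L=atz(ray("top",T(35,298)),45);R=atz(ray("top",T(655,540)),45)
print(L,R,np.linalg.norm(L-R)); y=(L-R)/np.linalg.norm(L-R); print("yaw",np.arctan2(-y[0],y[1]))
y=[]
L=atz(ray("scene",S(115,432)),45);R=atz(ray("scene",S(650,210)),45)
print(L,R,np.linalg.norm(L-R));y=L-R; print("yaw",np.arctan2(-y[0],y[1]))
E
```

```text
knob (array([518.81076924, 112.21111267,  91.5390285 ]), [np.float64(1.3219646025930425), np.float64(1.3219646025929668)])
tab (array([512.39016991, 186.98544468,  92.74789642]), [np.float64(0.6657444573427349), np.float64(0.6657444573426339)])
[506.98091105 248.69006298  45.        ] [428.7518786    8.45759787  45.        ] 252.64880528353314
yaw -0.31480964155794605
[505.08274752 251.75297222  45.        ] [426.35516327   7.94206687  45.        ] 256.20653794867144
yaw -0.31233522362403676
```

The points agree with the given sizes. Tab minus knob in case axes is (-29, +69) mm with the keeper about 3 mm open, and the case yaw is about -18°. I'll start moving and check which way joint 6 goes.

```bash
python3 -m handwheel '[[[0,0,0,0.5,-0.5,0,1],[0,0,0,1,-1,0,1],[0,0,0,1,-1,0,1]]]'; python3 -c "
from bench import robot
s=robot.observe();print(s['joints'],s['position'],s['time'])"
```

```text
time: 0.48
position: [174.0, -388.7, 304.1]
tool_rot: [[0.973, 0.229, 0.0], [0.229, -0.973, 0.0], [0.0, -0.0, -1.0]]
contact_force: [-0.4, -1.3, -0.4]
gripper_width: 85.3
grip_force: 0.0
[-6.58999572e+01  3.48530293e+00 -1.21161489e+01  7.44122043e+01
  2.26210799e-02  1.00862785e+02] [ 173.96805457 -388.67472201  304.0595976 ] 0.475
```

```bash

python3 -m handwheel '[[[0,0,-0.11,0.5,-0.5,0,1],[0,0,-0.22,1,-1,0,1],[0,0,-0.33,1,-1,0,1],[0,0,-0.44,1,-1,0,1],[0,0,-0.55,1,-1,0,1],[0,0,-0.66,1,-1,0,1],[0,0,-0.77,1,-1,0,1],[0,0,-0.88,1,-1,0,1],[0,0,-1,1,-1,0,1],[0,0,-1,1,-1,0,1]]]' | head -3
python3 -m handwheel '[[[0,0,-0.11,0.5,0.5,0,1],[0,0,-0.22,1,1,0,1],[0,0,-0.33,1,1,0,1],[0,0,-0.44,1,1,0,1],[0,0,-0.55,1,1,0,1],[0,0,-0.655,1,1,0,1],[0,0,-0.655,1,1,0,1]]]'|head -3
python3 -m handwheel '[[[0,0,0,-0.1,0.5,0,1],[0,0,0,-0.2,1,0,1],[0,0,0,-0.2,1,0,1]]]' | head -3
python3 -c "
from bench import robot
s=robot.observe();print(s['joints'],s['position'],s['time'])"
```

```text
time: 1.72
position: [232.5, -295.5, 303.8]
tool_rot: [[-0.224, 0.974, -0.0], [0.974, 0.224, 0.0], [0.0, -0.0, -1.0]]
time: 2.6
position: [292.5, -199.3, 303.8]
tool_rot: [[-0.949, 0.314, -0.0], [0.314, 0.949, 0.0], [0.0, 0.0, -1.0]]
time: 2.98
position: [333.3, -126.4, 303.8]
tool_rot: [[-0.95, 0.312, -0.0], [0.312, 0.95, 0.0], [0.0, 0.0, -1.0]]
[-2.07878826e+01 -4.71556185e+00 -2.02395580e+01  7.44821873e+01
  1.57572133e-02 -2.57967346e+00] [ 333.2589875  -126.44108773  303.84929325] 2.975
```

```bash

python3 -m handwheel '[[[0,0,0,-0.1,0.5,0,1],[0,0,0,-0.2,1,0,1]]]' | head -1
python3 -m handwheel '[[[0,0,0,-0.1,0.5,0,1],[0,0,0,-0.2,1,0,1]]]' | head -1
python3 -m handwheel '[[[0,0,0,-0.1,0.5,0,1],[0,0,0,-0.2,1,0,1]]]' | head -1
python3 -m handwheel '[[[0,0,0,-0.1,0.5,0.2,1],[0,0,0,-0.2,1,0.4,1],[0,0,0,-0.2,1,0.4,1],[0,0,0,-0.2,1,0.4,1]]]' | head -2
python3 - <<'E'
from h import *
import pickle
s=robot.observe(); im=robot.grab_frame("wrist")
pickle.dump((s["position"],s["tool_rot"]),open("w1.pkl","wb"))
print(s["position"],s["tool_rot"],s["time"])
cv2.imwrite("pics/w1.png",im[:,:,::-1])
E
```

```text
time: 3.22
time: 3.48
time: 3.72
time: 4.22
position: [492.2, 155.7, 271.9]
[492.21044144 155.69431473 271.92033103] [[-9.49976156e-01  3.12322195e-01 -3.85962998e-04]
 [ 3.12322356e-01  9.49976066e-01 -4.68637110e-04]
 [ 2.20289840e-04 -5.65738953e-04 -9.99999816e-01]] 4.225
```

View pics/w1.png

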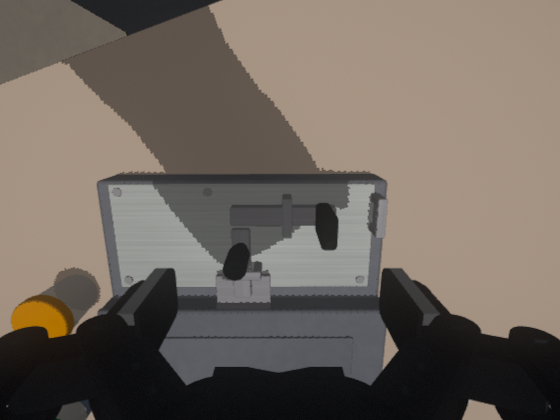

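The wrist picture shows the case square to the image, with the tab centred at about (327,226) and the knob at about (236,261). I'll check these against the first estimate at z = 92.

```bash
cat >> h.py <<'E'
def wray(pose,uv):
    p,R=pose; m=robot.camera_model("wrist"); H=np.array(m["hand_eye"])
    d=R@H[:3,:3]@np.array([(uv[0]-m["cx"])/m["fx"],(uv[1]-m["cy"])/m["fy"],1.])
    return p+R@H[:3,3],d/np.linalg.norm(d)
E
python3 - <<'E'
from h import *
import pickle
P=pickle.load(open("w1.pkl","rb"))
t=meet(ray("top",T(187,278)),ray("scene",S(222,262)),wray(P,(327,226)))
k=meet(ray("top",T(391,270)),ray("scene",S(341,153)),wray(P,(236,261)))
print(atz(wray(P,(327,226)),92),atz(wray(P,(236,261)),92));print(t,k)
C=np.array([[.951,-.310],[.310,.951]]) 
print("tab-knob case",C@(t[0]-k[0])[:2])
a,b=[atz(wray(P,q),45) for q in ((102,181),(386,181))]; d=b-a; print("yaw",np.arctan2(-d[0],d[1]),np.linalg.norm(d))
for n,X in (("tab",t[0]),("knob",k[0])): print(n,"tool shift",P[1].T@(X+[0,0,robot.grip_depth]-P[0])/80)
E
```

```text
[513.0609253  187.66451752  92.        ] [518.41603887 111.52845286  92.        ]
(array([512.37606713, 187.2500141 ,  93.24960783]), [np.float64(0.5248458994954263), np.float64(0.8648292675595276), np.float64(0.4289038780861323)]) (array([518.75497487, 111.91949323,  91.48760118]), [np.float64(1.5417584946744425), np.float64(1.127983140512678), np.float64(0.5409549774669625)])
tab-knob case [-29.41880273  69.66186394]
yaw -0.3178474217768649 249.41127811209472
tab tool shift [-0.11660999  0.45432399  1.55935161]
knob tool shift [-0.48645504 -0.41528752  1.5817872 ]
```

```bash

python3 -m handwheel '[[[0,0,0,-0.117,0.454,0,1],[0,0,0,-0.117,0.454,0.45,1],[0,0,0,-0.117,0.454,0.9,1],[0,0,0,-0.117,0.454,0.9,1]]]' | head -2
python3 -m handwheel '[[[0,0,0,0,0,0.3,1],[0,0,0,0,0,0.635,1],[0,0,0,0,0,0.635,1],[0,0,0,0,0,0.635,1]]]' | sed 3d
python3 -m handwheel '[[[0,0,0,0,0,0,0],[0,0,0,0,0,0,0],[0,0,0,0,0,0,0],[0,0,0,0,0,0,0],[0,0,0,0,0,0,0],[0,0,0,0,0,0,0]]]' 30 |sed 3d
```

```text
time: 4.78
position: [511.2, 186.9, 198.7]
time: 5.28
position: [513.1, 188.2, 151.2]
contact_force: [-0.4, -0.7, 0.1]
gripper_width: 85.5
grip_force: 0.0
time: 6.02
position: [512.3, 188.3, 149.2]
contact_force: [-1.3, -0.2, 3.3]
gripper_width: 11.7
grip_force: 34.8
```

```bash

python3 -m handwheel '[[[0,0,0,0,0.12,0,0],[0,0,0,0,0.24,0,0],[0,0,0,0,0.36,0,0],[0,0,0,0,0.48,0,0],[0,0,0,0,0.48,0,0]]]' |sed 3d
python3 -m handwheel '[[[0,0,0,0,0.02,0,0],[0,0,0,0,0.02,0,0]]]' |sed 3d
python3 -m handwheel '[[[0,0,0,0,0.02,0,0],[0,0,0,0,0.02,0,0]]]' |sed 3d
```

```text
time: 6.65
position: [524.6, 226.3, 149.2]
contact_force: [-1.5, 2.1, 4.8]
gripper_width: 11.7
grip_force: 35.0
time: 6.9
position: [524.9, 227.1, 149.2]
contact_force: [-1.2, 1.3, 4.7]
gripper_width: 11.6
grip_force: 35.0
time: 7.15
position: [525.0, 227.5, 149.1]
contact_force: [-4.1, -7.9, 8.4]
gripper_width: 11.7
grip_force: 35.6
```

The keeper is at its stop, after 41 mm of travel and with the reaction force rising. Next I release it, lift and go over to the knob.

```bash

python3 -m handwheel '[[[0,0,0,0,-0.01,0,0.7],[0,0,0,0,-0.01,0,0.7],[0,0,0,0,-0.01,0,0.7],[0,0,0,0,-0.01,-0.4,0.7],[0,0,0,0,-0.01,-0.8,0.7],[0,0,0,0,-0.01,-0.8,0.7]]]' |sed 3d
python3 -m handwheel '[[[0,0,0,-0.18,-0.4,0,0.7],[0,0,0,-0.35,-0.9,0,0.7],[0,0,0,-0.35,-0.9,0,0.7],[0,0,0,-0.35,-0.9,0,0.7]]]' |sed -n 1,2p
python3 -m handwheel '[[[0,0,0,0,-0.48,0,0.7],[0,0,0,0,-0.48,0,0.7],[0,0,0,0,-0.48,0,0.7]]]' |sed -n 1,2p
python3 - <<'E'
from h import *
s=robot.observe(); im=robot.grab_frame("wrist")
print(s["tool_rot"].T@(np.array([518.75,111.92,91.5+53.9])-s["position"]))
cv2.imwrite("pics/w2.png",im[:,:,::-1])
E
```

```text
time: 7.9
position: [526.0, 227.6, 215.4]
contact_force: [-0.5, 1.0, 0.1]
gripper_width: 60.0
grip_force: 0.0
time: 8.4
position: [529.1, 150.1, 212.5]
time: 8.78
position: [517.6, 114.3, 213.0]
[-1.8189054  -1.92351533 67.61073551]
```

View pics/w2.png

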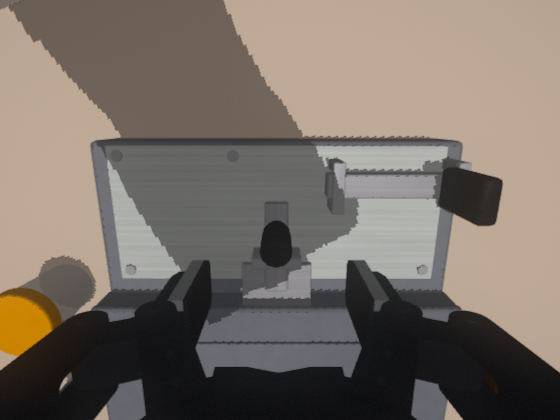

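The keeper bar now sits well to the right of the bolt, against the case's left wall. The knob at (276,243) is centred between the fingers, so I descend, grip and draw.

```bash

python3 -m handwheel '[[[0,0,0,0,-0.02,0.4,0.7],[0,0,0,0,-0.02,0.8,0.7],[0,0,0,0,-0.02,0.8,0.7],[0,0,0,0,-0.02,0.8,0.7]]]' |sed 3d
python3 -m handwheel '[[[0,0,0,0,0,0,0],[0,0,0,0,0,0,0],[0,0,0,0,0,0,0],[0,0,0,0,0,0,0],[0,0,0,0,0,0,0]]]' 45 |sed 3d
```

```text
time: 9.32
position: [517.5, 112.5, 150.2]
contact_force: [0.4, 0.2, 1.1]
gripper_width: 59.7
grip_force: 0.0
time: 9.95
position: [517.6, 112.6, 150.0]
contact_force: [0.2, 6.2, 4.2]
gripper_width: 16.8
grip_force: 43.9
```

```bash

python3 -m handwheel '[[[0,0,0,0.09,0,0,0],[0,0,0,0.18,0,0,0],[0,0,0,0.27,0,0,0],[0,0,0,0.35,0,0,0],[0,0,0,0.35,0,0,0],[0,0,0,0.35,0,0,0]]]' |sed 3d
python3 - <<'E'
from h import *
im=robot.grab_frame("wrist"); cv2.imwrite("pics/w3.png",im[:,:,::-1])
E
```

```text
time: 10.7
position: [490.9, 121.3, 150.0]
contact_force: [0.6, 4.8, 4.2]
gripper_width: 16.4
grip_force: 44.2
```

View pics/w3.png

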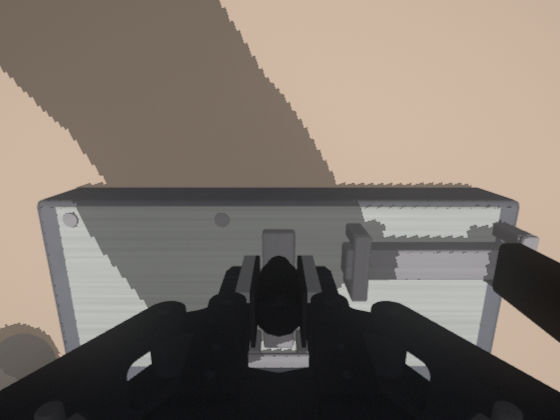

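The knob is between the pads and the bolt's tail reaches toward the front at (278,230). The lid is hidden behind the gripper. I'll check it with the scene camera, first nudging the bolt to its stop.

```bash

python3 -m handwheel '[[[0,0,0,0.02,0,0,0],[0,0,0,0.02,0,0,0]]]' |sed 3d
python3 - <<'E'
from h import *
im=robot.grab_frame("scene")[120:290,190:410,::-1]; cv2.imwrite("pics/s2.png",cv2.resize(im,None,fx=3,fy=3,interpolation=cv2.INTER_CUBIC))
E
```

```text
time: 11.0
position: [489.7, 121.7, 150.0]
contact_force: [2.6, 4.7, 2.1]
gripper_width: 16.5
grip_force: 44.1
```

View pics/s2.png

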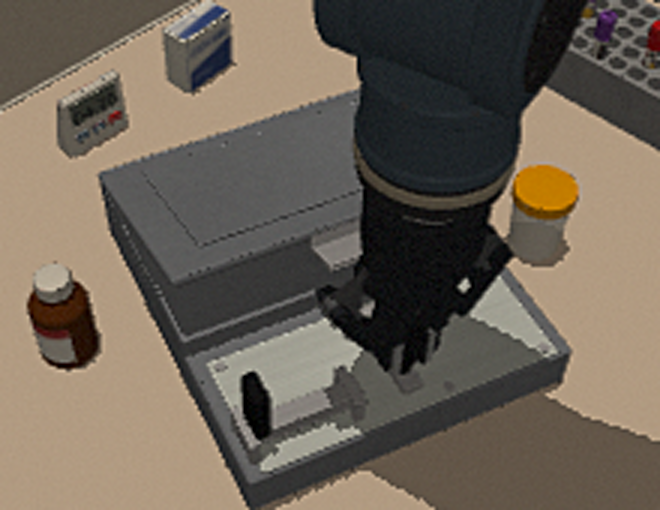

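The lid has sprung up and the keeper is open. Next I release and retreat.

```bash

python3 -m handwheel '[[[0,0,0,0,0,0,0.6],[0,0,0,0,0,0,0.6],[0,0,0,0,0,0,0.6],[0,0,0,0,0,-0.4,0.6],[0,0,0,0,0,-0.8,0.6],[0,0,0,0.3,0,-1,0.6],[0,0,0,0.6,0,-1,0.6],[0,0,0,1,0,-1,0.6],[0,0,0,1,0,-1,0.6],[0,0,0,1,0,-1,0.6]]]' |sed 3d
python3 - <<'E'
from h import *
im=robot.grab_frame("wrist"); cv2.imwrite("pics/w4.png",im[:,:,::-1])
E
```

```text
time: 12.3
position: [413.2, 145.8, 229.3]
contact_force: [0.2, -0.1, -0.4]
gripper_width: 51.2
grip_force: 0.0
```

View pics/w4.png

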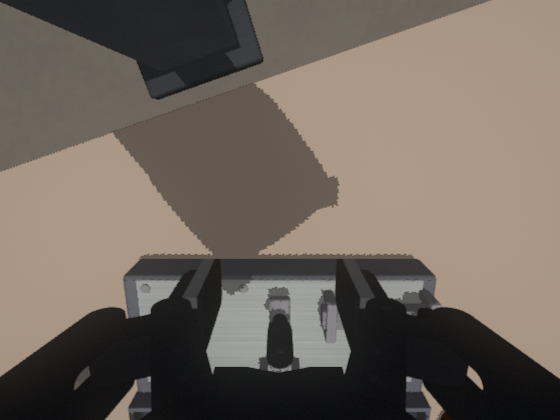

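The gripper is clear of everything, the bolt is drawn with its knob at (280,340), and the keeper is still to the right. I'll hand in.

```bash
python3 -c "
from bench import robot
print(robot.hand_in())"
```

```text
the job is handed in; nothing more can be done
None
```

The job is handed in at about 12 s of the 40 s allowed: keeper slid to its stop and left open, bolt then drawn about 29 mm, lid sprung up, and the gripper released and clear of everything.

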